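# Put the hole saws back in order of size

### The job

Put the four hole saws back on the storage board, one on each black pad, in order of diameter: the smallest on the pad next to the block with the drill bits, then each next larger one along the row, so that the largest is at the far end. Centre each one on its pad, standing upright on its teeth; set them down gently without dropping them, and never let one topple.

Things in the scene. Friction and masses are not known exactly. Their poses are not given: they have to be found in the camera images.
- saw_24: the smallest of four hole saws: upright steel cup, 24 mm diameter, 40 mm high, teeth down, closed on top; on it a dark collar (18 mm diameter, 6 mm high) and a shank (11 mm diameter, 22 mm long), 68 mm high in all. Loose, about 100 g. The cup can be gripped from above by its sides, the shank between the fingers. Origin: centre of its underside, z up
- saw_36: the second smallest of four hole saws: upright steel cup, 36 mm diameter, 40 mm high, teeth down, closed on top; on it a dark collar (18 mm diameter, 6 mm high) and a shank (11 mm diameter, 22 mm long), 68 mm high in all. Loose, about 150 g. The cup can be gripped from above by its sides, the shank between the fingers. Origin: centre of its underside, z up
- saw_48: the second largest of four hole saws: upright steel cup, 48 mm diameter, 40 mm high, teeth down, closed on top; on it a dark collar (18 mm diameter, 6 mm high) and a shank (11 mm diameter, 22 mm long), 68 mm high in all. Loose, about 220 g. The cup can be gripped from above by its sides, the shank between the fingers. Origin: centre of its underside, z up
- saw_60: the largest of four hole saws: upright steel cup, 60 mm diameter, 40 mm high, teeth down, closed on top; on it a dark collar (18 mm diameter, 6 mm high) and a shank (11 mm diameter, 22 mm long), 68 mm high in all. Loose, about 310 g. The cup can be gripped from above by its sides, the shank between the fingers. Origin: centre of its underside, z up
- pad_a: black round rubber pad, 64 mm diameter, 2 mm thick, fixed on the board; an end pad. Four like pads in a straight row a, b, c, d at 78 mm spacing. Origin: centre of its underside, on the board's top 12 mm above the table (a saw on it has its underside 14 mm above the table). +y points along the row from a to d
- pad_b: black round rubber pad, 64 mm diameter, 2 mm thick, fixed on the board; an inner pad, next to pad_a. Four like pads in a straight row a, b, c, d at 78 mm spacing. Origin: centre of its underside, on the board's top 12 mm above the table (a saw on it has its underside 14 mm above the table). +y points along the row from a to d
- pad_c: black round rubber pad, 64 mm diameter, 2 mm thick, fixed on the board; an inner pad, next to pad_d. Four like pads in a straight row a, b, c, d at 78 mm spacing. Origin: centre of its underside, on the board's top 12 mm above the table (a saw on it has its underside 14 mm above the table). +y points along the row from a to d
- pad_d: black round rubber pad, 64 mm diameter, 2 mm thick, fixed on the board; an end pad. Four like pads in a straight row a, b, c, d at 78 mm spacing. Origin: centre of its underside, on the board's top 12 mm above the table (a saw on it has its underside 14 mm above the table). +y points along the row from a to d
- drill_block: dark wooden block, 44 x 44 x 36 mm, with three upright steel drill bits (102 mm high in all), fixed at one end of the board, 75 mm beyond the end pad next to it; at which end changes from start to start (the other end has a small open aluminium dish). Origin: centre of its underside, on the board's top
- board: plywood storage board fixed on the bench, 78 mm wide (its x), 440 mm long (its y, the row's direction), 12 mm thick; carries the pads, block and dish. Origin: centre of its underside

How it is judged:
At the end, for the whole second after the job is handed in: Counting from the drill-bit block, the 24, 36, 48 and 60 mm hole saws stand on the first, second, third and fourth pad, each within 12 mm of its pad's centre, resting on the pad (underside less than 4 mm above it), upright within 0.1 rad, released and at rest (((horizontal distance between drill_block and pad_a below 0.12 m and horizontal distance between saw_24 and pad_a below 0.012 m and z of saw_24 in the frame of pad_a below 0.006 m and horizontal distance between saw_36 and pad_b below 0.012 m and z of saw_36 in the frame of pad_b below 0.006 m and horizontal distance between saw_48 and pad_c below 0.012 m and z of saw_48 in the frame of pad_c below 0.006 m and horizontal distance between saw_60 and pad_d below 0.012 m and z of saw_60 in the frame of pad_d below 0.006 m) or (horizontal distance between drill_block and pad_d below 0.12 m and horizontal distance between saw_24 and pad_d below 0.012 m and z of saw_24 in the frame of pad_d below 0.006 m and horizontal distance between saw_36 and pad_c below 0.012 m and z of saw_36 in the frame of pad_c below 0.006 m and horizontal distance between saw_48 and pad_b below 0.012 m and z of saw_48 in the frame of pad_b below 0.006 m and horizontal distance between saw_60 and pad_a below 0.012 m and z of saw_60 in the frame of pad_a below 0.006 m)) and angle between each of saw_24, saw_36, saw_48, saw_60's own z axis and vertical below 0.1 rad and linear speed of each of saw_24, saw_36, saw_48, saw_60 below 0.02 m/s); the robot touches nothing.
It fails at once if a hole saw topples (tilts more than 0.5 rad) (angle between any of saw_24, saw_36, saw_48, saw_60's own z axis and vertical above 0.5 rad).
It fails at once if a hole saw is dropped or slammed on a pad (more than 60 N between them) (contact force between any of saw_24, saw_36, saw_48, saw_60 and pad_a above 60 N or contact force between any of saw_24, saw_36, saw_48, saw_60 and pad_b above 60 N or contact force between any of saw_24, saw_36, saw_48, saw_60 and pad_c above 60 N or contact force between any of saw_24, saw_36, saw_48, saw_60 and pad_d above 60 N).
It also fails if it takes over 96 s, if anything falls off the work surface, if the arm or the gripper's body presses on something with over 40 N, if the wrist force passes 120 N, or if a joint passes its speed limit or range.

### The arm

A 6-joint arm with a two-finger parallel gripper is mounted at the origin on the work surface. World frame = base frame: x ahead of the robot, y to its left, z up, the work surface at z = 0. Lengths are in m, angles in rad, forces in N, time in s.
With the tool pointing down it reaches from about 0.375 to 0.9 m from the base axis. Payload 3.1 kg.
Tool frame: the origin (TCP) lies midway between the tips of the shut fingers; the grasp point (between the pads) lies 19 mm behind it; z points along the fingers, y is the line along which they close (so a half turn about z gives the same grasp; the last joint's range is limited). The gripper opens to 85 mm and grips with 20 to 120 N. Pads are 22 mm wide; open, the fingers measure 114 mm over their backs; the gripper's body (76 mm by 85 mm) begins 54 mm behind the grasp point. The pads swing forward as they close: fully open they stand 13 mm farther back than shut.
Start: joints at [-1.407, 0.527, 1.433, -0, 1.181, -0.178], TCP at [0.21, -0.589, 0.231] pointing down, gripper open.
Joint ranges: [-3.08, 3.08], [-0.75, 2.2], [0.22, 2.44], [-1.43, 4.57], [0, 2.65], [-2.85, 2.85]. Speed limits (rad/s): [2.79, 2.79, 3.14, 3.14, 3.14, 3.14].

### API

Orientations are given as a unit quaternion [x, y, z, w].
In Python, from station import manip gives the robot as it stands.
- The arm moves only by the tool step_arm, never from a script. Its argument "targets" is text: rows parted by semicolons, each of 4 numbers parted by spaces: the shift along the tool's x, y, z in mm, then the turn about the tool's z in degrees. A call has 1 to 12 rows; each row is the pose to reach, as a shift and turn from the pose commanded when the call began, along the tool's axes at that moment; what a row does not reach only later rows make up. A row lasts 1/10 s, in which the tool goes at most 50 mm and 8.59 degrees, less where a joint would pass 70% of its speed; a pose out of reach is approached as far as the arm can. A call with a gripper value outside its range is refused whole. "gripper" is the closure, from 0 (fully open) to 1 (shut), set as the call begins (left out, the last holds). The fingers move at their own pace and stop on an object; "squeeze" is the grip in N (left out, the last holds). Time passes only in rows, so rows that repeat a pose let the fingers close. It gives the time, the measured TCP pose, the force, the opening and the grip force at its end, in the units of the state.
- manip.sense(): the state, without advancing time (a new reading comes with each control period).
- manip.snapshot(name): name is "side" or "top" or "wrist"; returns the picture (400x640x3 uint8, red, green, blue); there is no depth.
- manip.get_calibration(name): a dict with "fov_y" (degrees; the focal length in pixels is half the picture's height over the tangent of half this angle, whatever the lens; pixels are square), "cx", "cy" (the principal point, pixels), "extrinsics" (4x4, takes a point from camera to world coordinates); the wrist camera has in their place "tool_from_camera" (4x4, takes a point from camera to tool coordinates, whose origin is the TCP and whose axes are the flange's). Camera axes: x right, y down, z forward; pixel columns grow to the right and rows downward; lengths in m; the calibration is good to about 2 mm. A picture is of the moment at which its call begins: read the wrist's pose just before it. get_calibration takes no time and is no camera call.
- manip.sign_off(): hands the job in; it is judged then, once.
Trained networks look in the newest picture that a camera, given by its name, has taken for a name from the list of things; names that differ only in an ending like _2 or _b are one class to them, and where a whole thing is asked for, a point or a joint stands for the part that bears it (a point fixed in the world has none). Each returns a list of dicts, best first, with "p" (0 to 1); they miss things now and then, are a little off and sometimes report something else, mostly with a low value. They report only what shows in the picture. A call takes as long as a camera call.
- manip.recognise(camera, query): "position" ([column, row] in pixels, amid what is visible of it).
- manip.masks_of(camera, query): "pixels" (400x640 bool, what is visible of it) and "position" ([column, row] in pixels, amid what is visible of it).
- manip.mark_of(camera, query): "position" ([column, row] in pixels: a listed point, or the origin of a listed thing).
The state is a dict: "t": time; "q": joint angles; "qd": joint speeds; "tau": joint torques, N m; "tcp_pos": TCP position; "tool_rot": TCP orientation; "force": force on the tool from outside, world axes, zero at the start; "ft_torque": the same for the moment, N m; "finger_gap": opening from 0.0 (shut) to 1.0 (fully open); "gripper_force": force on a finger pad.
Only numpy, scipy, OpenCV 4.12 (cv2) and the standard library are available. Lean on these libraries where they do the work, as an engineer would, in place of code of your own. Each camera call takes 0.05 s, during which the arm holds its last target. There are 200 camera calls.

## Working session

There is one attempt and no reset: what is moved stays moved. The work goes in short steps, Python scripts to look and compute and a tool call to move; the robot and the scene stay as the last step left them, time stands still between calls to the robot, and variables do not carry over. Pictures are saved under pics/ and viewed, at most 14 in all, crops included, and the job is handed in when it is done.

Besides the shell and the picture viewer there is one more tool, called by a JSON object that holds its "fn" and its "kwargs", one argument or row to a line. step_arm: Moves the arm, as the interface text tells. Its arguments: {"type":"object","properties":{"targets":{"type":"string"},"gripper":{"type":"number"},"squeeze":{"type":"number"}},"required":["targets"]}

```bash
mkdir -p pics; python3 - <<'E'
from station import manip
import cv2,numpy as np
s=manip.sense();print(s['t'],s['tcp_pos'],s['tool_rot'],s['force'],s['finger_gap'])
for n in('top','side'):
    im=manip.snapshot(n);cv2.imwrite(f'pics/{n}0.png',im[:,:,::-1])
    c=manip.get_calibration(n);print(n,c)
    for q in['saw_24','saw_36','saw_48','saw_60','pad_a','drill_block','board']:
        print(q,[(np.round(d['position'],1).tolist(),round(d['p'],2)) for d in manip.mark_of(n,q)[:5]])
print(manip.get_calibration('wrist'))
E
```

```text
0.0 [ 0.20998218 -0.58791734  0.2303446 ] [ 9.85343393e-01  1.70579133e-01  2.22053903e-06 -1.07559341e-03] [-0.36980193  0.2094108   1.04054969] 0.9984502192907784
top {'fov_y': 45.80276423398128, 'cx': 321.88734760467304, 'cy': 190.312868264247, 'extrinsics': array([[-0.00360737, -0.98706525,  0.16027844,  0.41318723],
       [-0.99920292,  0.00992998,  0.03866425, -0.01434689],
       [-0.0397557 , -0.16001121, -0.9863143 ,  1.04573608],
       [ 0.        ,  0.        ,  0.        ,  1.        ]])}
saw_24 [([353.7, 187.4], 0.75), ([410.4, 153.0], 0.7), ([453.4, 174.9], 0.57), ([260.1, 178.1], 0.55), ([424.8, 242.8], 0.19)]
saw_36 [([353.7, 187.4], 0.75), ([410.4, 153.0], 0.7), ([453.4, 174.9], 0.57), ([260.1, 178.1], 0.55), ([424.8, 242.8], 0.19)]
saw_48 [([353.7, 187.4], 0.75), ([410.4, 153.0], 0.7), ([453.4, 174.9], 0.57), ([260.1, 178.1], 0.55), ([424.8, 242.8], 0.19)]
saw_60 [([353.7, 187.4], 0.75), ([410.4, 153.0], 0.7), ([453.4, 174.9], 0.57), ([260.1, 178.1], 0.55), ([424.8, 242.8], 0.19)]
pad_a [([392.0, 251.4], 0.94), ([353.3, 253.0], 0.77), ([314.1, 253.8], 0.66)]
drill
[... 739 characters left out ...]
173.6], 0.82), ([259.0, 255.9], 0.81), ([355.2, 163.5], 0.74), ([322.6, 205.5], 0.56)]
pad_a [([385.2, 219.1], 0.79), ([372.8, 241.7], 0.77), ([357.5, 266.8], 0.69), ([396.2, 199.5], 0.6)]
drill_block [([406.5, 183.7], 0.96)]
board [([377.3, 232.1], 0.94)]
{'fov_y': 63.191987114589246, 'cx': 320.30794922952487, 'cy': 207.73153328372933, 'tool_from_camera': array([[-8.41568354e-05, -9.61561274e-01, -2.74590439e-01,
         7.02700985e-02],
       [ 9.99999811e-01, -2.48077203e-04,  5.62235934e-04,
        -1.73045786e-03],
       [-6.08743929e-04, -2.74590340e-01,  9.61561113e-01,
        -1.42928161e-01],
       [ 0.00000000e+00,  0.00000000e+00,  0.00000000e+00,
         1.00000000e+00]])}
```

View pics/top0.png

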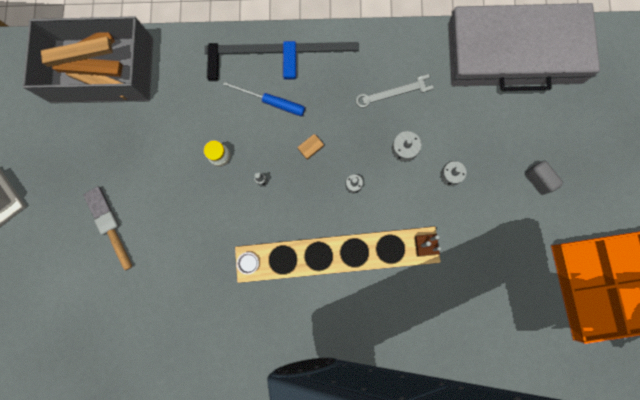

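View pics/side0.png

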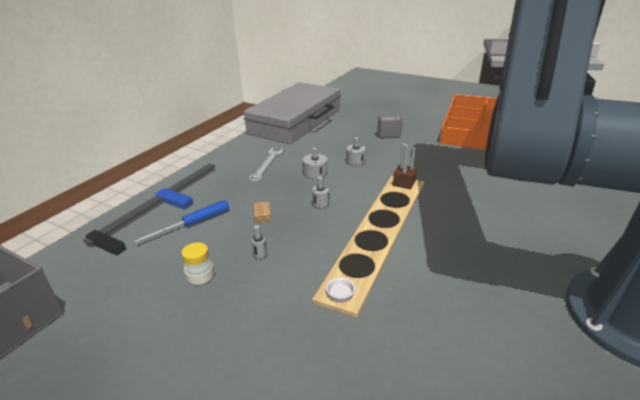

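The top view shows the drill block at (428,243), on the board's right (−y) end. The saws are at (260,178) for 24, (354,184) for 36, (454,173) for 48 and (407,145) for 60, and the pads are at (391,248), (354,252), (319,256) and (283,259). The side view agrees, with the block at the far end.

```bash
cat > h.py <<'E'
from station import manip
import numpy as np, cv2
from scipy.spatial.transform import Rotation as Rot
def cam(n,s=None):
    c=manip.get_calibration(n); f=200/np.tan(np.radians(c['fov_y'])/2)
    if n=='wrist':
        T=np.eye(4);T[:3,:3]=Rot.from_quat(s['tool_rot']).as_matrix();T[:3,3]=s['tcp_pos'];T=T@c['tool_from_camera']
    else:T=c['extrinsics']
    return f,c['cx'],c['cy'],T
def ray(C,uv,z):
    f,cx,cy,T=C;d=T[:3,:3]@[(uv[0]-cx)/f,(uv[1]-cy)/f,1];o=T[:3,3]
    return o+d*(z-o[2])/d[2]
def proj(C,P):
    f,cx,cy,T=C;p=(np.asarray(P)-T[:3,3])@T[:3,:3];return np.c_[cx+f*p[:,0]/p[:,2],cy+f*p[:,1]/p[:,2]]
def shift(P,s=None):
    "tool-axes shift in mm to bring the TCP to P"
    s=s or manip.sense();return np.round(Rot.from_quat(s['tool_rot']).inv().apply(np.asarray(P)-s['tcp_pos'])*1000,1)
def yaw(s): x=Rot.from_quat(s['tool_rot']).as_matrix()[:,0];return np.degrees(np.arctan2(x[1],x[0]))
E
python3 - <<'E'
from h import *
for n in('top','side'):
    C=cam(n);manip.snapshot(n)
    for q,z in(('saw_24',0),('pad_a',.012),('drill_block',.012)):
        for d in manip.mark_of(n,q): print(n,q,'mark',np.round(ray(C,d['position'],z),3)[:2],round(d['p'],2),np.round(d['position']))
    for d in manip.masks_of(n,'pad_a'):
        ys,xs=np.nonzero(d['pixels']);print(n,'padmask',np.round(ray(C,(xs.mean(),ys.mean()),.014),4)[:2],len(xs),round(d['p'],2))
E
```

```text
top saw_24 mark [ 0.616 -0.266] 0.89 [453. 174.]
top saw_24 mark [ 0.672 -0.172] 0.81 [410. 150.]
top saw_24 mark [0.61  0.157] 0.65 [264. 179.]
top saw_24 mark [ 0.592 -0.044] 0.61 [353. 186.]
top pad_a mark [0.442 0.037] 0.79 [317. 254.]
top pad_a mark [ 0.444 -0.046] 0.77 [356. 253.]
top pad_a mark [ 0.451 -0.12 ] 0.73 [390. 249.]
top pad_a mark [0.429 0.115] 0.68 [281. 260.]
top drill_block mark [ 0.462 -0.19 ] 0.92 [422. 244.]
top padmask [0.4368 0.0349] 687 0.79
top padmask [0.4295 0.1131] 713 0.66
top padmask [ 0.4516 -0.1192] 721 0.63
side saw_24 mark [ 0.593 -0.044] 0.97 [321. 204.]
side saw_24 mark [ 0.692 -0.168] 0.97 [311. 170.]
side saw_24 mark [0.605 0.163] 0.93 [260. 256.]
side saw_24 mark [ 0.621 -0.265] 0.72 [354. 160.]
side pad_a mark [0.432 0.109] 0.96 [356. 264.]
side pad_a mark [0.437 0.039] 0.92 [370. 242.]
side pad_a mark [ 0.442 -0.038] 0.9 [384. 220.]
side pad_a mark [ 0.448 -0.127] 0.88 [397. 198.]
side drill_block mark [ 0.457 -0.205] 0.66 [406. 182.]
side padmask [0.4297 0.1142] 710 0.79
side padmask [0.4367 0.036 ] 587 0.78
side padmask [ 0.451  -0.1191] 411 0.62
side padmask [ 0.4452 -0.0418] 454 0.58
```

{"fn": "step_arm", "kwargs": {
  "targets": "492 -166 50 -75.8;492 -166 50 -75.8;492 -166 50 -75.8;492 -166 50 -75.8;492 -166 50 -75.8;492 -166 50 -75.8;492 -166 50 -75.8;492 -166 50 -75.8;492 -166 50 -75.8;492 -166 50 -75.8;492 -166 50 -75.8;492 -166 50 -75.8"
}}

```text
t: 2.5
tcp_pos: [0.62, -0.2639, 0.1807]
tool_rot: [0.671, 0.741, 0.0, 0.0]
force: [0.8, -0.6, 0.5]
finger_gap: 0.997
gripper_force: 0.0
```

```bash
cat > look.py <<'E'
from h import *
import sys
# python3 look.py out.png : wrist view; cup top circle fit of every saw seen
s=manip.sense();C=cam('wrist',s);im=manip.snapshot('wrist');print(round(s['t'],2),np.round(s['tcp_pos'],4),'yaw',round(yaw(s),2),s['qd'].max() if hasattr(s['qd'],'max') else '')
vis=im[:,:,::-1].copy()
for d in manip.mark_of('wrist','saw_24'): 
    P=ray(C,d['position'],float(sys.argv[2]) if len(sys.argv)>2 else 0.);print('mark',np.round(P,4)[:2],round(d['p'],2),np.round(d['position']));cv2.circle(vis,tuple(int(v) for v in d['position']),3,(0,0,255),-1)
for d in manip.masks_of('wrist','saw_24'):
    m=d['pixels'].astype(np.uint8);cs,_=cv2.findContours(m,0,2);vis=cv2.drawContours(vis,cs,-1,(0,255,0),1);print('mask',m.sum(),np.round(d['position']),round(d['p'],2))
cv2.imwrite(sys.argv[1],vis)
E
python3 look.py pics/w0.png
```

```text
2.5 [ 0.62   -0.2639  0.1807] yaw 95.72 0.0342899770641359
mark [ 0.6737 -0.1581] 0.84 [388.  83.]
mark [ 0.6123 -0.2575] 0.77 [313. 181.]
mask 4859 [397.  81.] 0.58
```

View pics/w0.png

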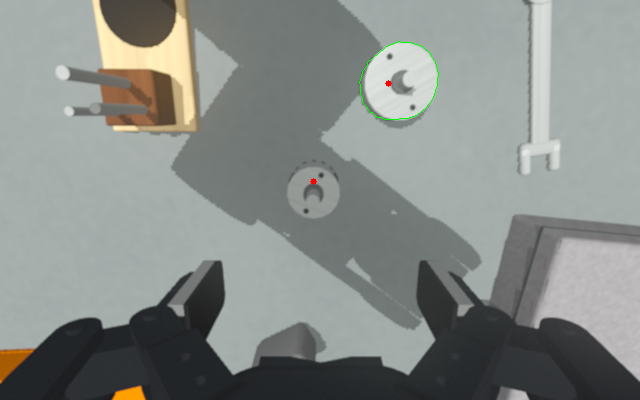

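The wrist view shows the 48 disc at about (313,192), the 60 disc at about (399,81), and the drill block at upper left. Next I'll fit the rims with known radii.

```bash
cat > rim.py <<'E'
from h import *
import sys
from scipy.ndimage import map_coordinates
def rim(im,C,xy,r,z,span=.014,sg=1.5):
    "best centre of a circle of radius r at height z near xy: directed edge contrast along its projection"
    g=cv2.GaussianBlur(cv2.cvtColor(im,cv2.COLOR_RGB2GRAY).astype(np.float32),(0,0),sg)
    a=np.linspace(0,2*np.pi,90,endpoint=False);u=np.c_[np.cos(a),np.sin(a),0*a]
    def sc(p):
        v=[map_coordinates(g,proj(C,np.r_[p,z]+u*k)[:,::-1].T,order=1) for k in(r-.0018,r+.0018)]
        return np.mean(np.minimum(abs(v[0]-v[1]),40))
    c=np.array(xy)
    for st in(.002,.0005):
        n=int(span/st) if st==.002 else 5
        c=max((c+st*np.array([i,j]) for i in range(-n,n+1) for j in range(-n,n+1)),key=sc)
    return np.round(c,4),round(float(sc(c)),1)
if __name__=='__main__':
    # args: x y z [base]; tries all radii
    s=manip.sense();C=cam('wrist',s);im=manip.snapshot('wrist')
    print(round(s['t'],2),np.round(s['tcp_pos'],4),'yaw',round(yaw(s),2))
    P=[float(v) for v in sys.argv[1:]]
    for x,y,z in zip(P[::3],P[1::3],P[2::3]):
        for D in(24,36,48,60): print(D,rim(im,C,(x,y),D/2000,z))
E
python3 rim.py .617 -.265 .04 .682 -.167 .04
```

```text
2.65 [ 0.617  -0.2674  0.1812] yaw 95.43
24 (array([ 0.613, -0.263]), 19.6)
36 (array([ 0.6215, -0.2595]), 17.9)
48 (array([ 0.614, -0.26 ]), 26.6)
60 (array([ 0.6145, -0.2505]), 10.6)
24 (array([ 0.679 , -0.1795]), 26.3)
36 (array([ 0.674 , -0.1785]), 23.6)
48 (array([ 0.669, -0.163]), 21.4)
60 (array([ 0.676, -0.16 ]), 39.1)
```

```bash
python3 - <<'E'
from rim import *
G={24:(.607,.160),36:(.5925,-.044),48:(.616,-.263),60:(.679,-.165)}
for n in('wrist','top','side'):
    s=manip.sense();C=cam(n,s);im=manip.snapshot(n)
    if n=='wrist':print(np.round(s['tcp_pos'],4),yaw(s),s['finger_gap'])
    for D,g in G.items():
        if n=='wrist' and D<40: continue
        print(n,D,rim(im,C,g,D/2000,.04,.012,1.5 if n=='wrist' else .7))
    if n!='wrist':
        for g in((.4515,-.1192),(.4443,-.0415),(.4368,.0355),(.4296,.1137)): print(n,'pad',rim(im,C,g,.032,.014,.008,.7))
E
```

```text
[ 0.6168 -0.2679  0.1814] 95.37318023401288 0.9984919174716042
wrist 48 (array([ 0.614, -0.26 ]), 26.6)
wrist 60 (array([ 0.676, -0.16 ]), 39.1)
top 24 (array([0.607 , 0.1495]), 25.5)
top 36 (array([ 0.594, -0.045]), 19.8)
top 48 (array([ 0.614 , -0.2605]), 16.8)
top 60 (array([ 0.6765, -0.1605]), 35.0)
top pad (array([ 0.462 , -0.1207]), 1.1)
top pad (array([ 0.4408, -0.0325]), 1.3)
top pad (array([0.4308, 0.0305]), 1.2)
top pad (array([0.4401, 0.1032]), 1.1)
side 24 (array([0.61  , 0.1595]), 16.9)
side 36 (array([ 0.592, -0.043]), 19.7)
side 48 (array([ 0.608 , -0.2485]), 6.8)
side 60 (array([ 0.6755, -0.16  ]), 15.7)
side pad (array([ 0.45  , -0.1187]), 37.5)
side pad (array([ 0.4438, -0.0415]), 33.0)
side pad (array([0.4378, 0.0355]), 37.8)
side pad (array([0.4266, 0.1137]), 40.0)
```

{"fn": "step_arm", "kwargs": {
  "targets": "8 -2 40 0;8 -2 80 0;8 -2 120 0;8 -2 150 0;8 -2 165 0;8 -2 175 0;8 -2 175 0;8 -2 175 0"
}}

```text
t: 3.65
tcp_pos: [0.6158, -0.2599, 0.0077]
tool_rot: [0.673, 0.74, 0.0, 0.001]
force: [-0.1, -0.4, 0.6]
finger_gap: 1.001
gripper_force: 0.0
```

{"fn": "step_arm", "kwargs": {
  "targets": "0 0 0 0;0 0 0 0;0 0 0 0;0 0 0 0;0 0 0 0;0 0 0 0;0 0 0 0;0 0 0 0",
  "gripper": 1,
  "squeeze": 40
}}

```text
t: 4.45
tcp_pos: [0.6155, -0.2595, 0.0077]
tool_rot: [0.673, 0.74, 0.0, 0.001]
force: [-1.5, -0.0, 7.1]
finger_gap: 0.552
gripper_force: 41.6
```

{"fn": "step_arm", "kwargs": {
  "targets": "0 0 -20 0;0 0 -60 0;20 -10 -90 0;60 -29 -90 0;105 -51 -90 0;150 -73 -90 0;195 -94 -90 0;240 -116 -90 0;280 -135 -90 0;300 -145 -90 0;310 -150 -90 0;310 -150 -90 0"
}}

```text
t: 5.65
tcp_pos: [0.4356, 0.0361, 0.0964]
tool_rot: [0.672, 0.741, -0.0, -0.0]
force: [0.6, 0.4, -2.1]
finger_gap: 0.551
gripper_force: 41.7
```

```bash
cat > pads.py <<'E'
from rim import *
s=manip.sense();C=cam('wrist',s);im=manip.snapshot('wrist')
cv2.imwrite('pics/wp%d.png'%(s['t']*100),im[:,:,::-1])
print(round(s['t'],2),np.round(s['tcp_pos'],4),'yaw',yaw(s),s['force'],s['finger_gap'],s['gripper_force'])
for i,g in enumerate(((.4508,-.1192),(.444,-.0415),(.4370,.0355),(.429,.1137))):
    print('pad',i+1,rim(im,C,g,.032,.014,.008),np.round(proj(C,[(*g,.014)])[0]),'shift',shift((*g,.02),s))
E
python3 pads.py; ls pics
```

```text
5.65 [0.4356 0.0361 0.0964] yaw 95.55683106995296 [ 0.57712775  0.35261122 -2.09019463] 0.5511609767766372 41.68829619884491
pad 1 (array([ 0.4408, -0.1192]), 7.5) [320. 390.] shift [-1.561e+02  1.000e-01  7.630e+01]
pad 2 (array([ 0.4335, -0.051 ]), 17.3) [321. 311.] shift [-78.1   0.9  76.3]
pad 3 (array([0.4375, 0.0375]), 29.0) [322. 218.] shift [-0.8  1.4 76.4]
pad 4 (array([0.429 , 0.1117]), 40.0) [321. 105.] shift [77.8  1.  76.4]
side0.png
top0.png
w0.png
wp565.png
```

View pics/wp565.png

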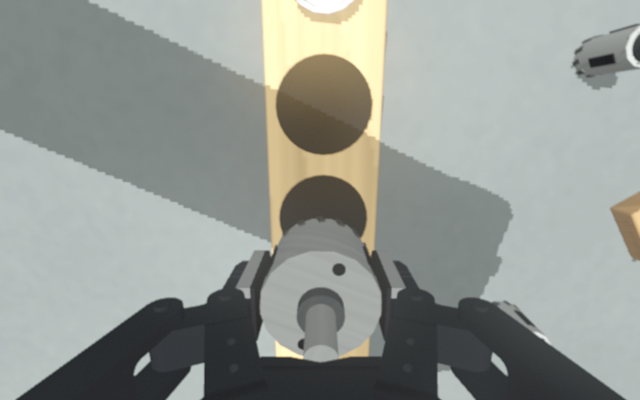

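The picture shows the 48 mm cup held upright in the fingers, with the board aligned to the view. The far pad's disc is at (323,104) and the target pad is partly hidden below it at (322,218).

{"fn": "step_arm", "kwargs": {
  "targets": "-1 1 25 0;-1 1 45 0;-1 1 60 0;-1 1 68 0;-1 1 72 0;-1 1 74 0;-1 1 75 0;-1 1 75 0;-1 1 75 0"
}}

```text
t: 6.6
tcp_pos: [0.4376, 0.0343, 0.0218]
tool_rot: [0.673, 0.74, 0.0, 0.0]
force: [0.3, 1.0, -2.2]
finger_gap: 0.549
gripper_force: 41.9
```

{"fn": "step_arm", "kwargs": {
  "targets": "0 0 0.5 0;0 0 1 0;0 0 1 0;0 0 1 0"
}}

```text
t: 7.0
tcp_pos: [0.4376, 0.0344, 0.0216]
tool_rot: [0.673, 0.74, 0.0, 0.001]
force: [-0.8, -0.4, 11.0]
finger_gap: 0.55
gripper_force: 43.0
```

{"fn": "step_arm", "kwargs": {
  "targets": "0 0 0 0;0 0 0 0;0 0 0 0;0 0 0 0;0 0 0 0",
  "gripper": 0
}}

```text
t: 7.5
tcp_pos: [0.4372, 0.0344, 0.0202]
tool_rot: [0.673, 0.74, -0.0, -0.0]
force: [0.2, -0.8, 0.9]
finger_gap: 0.998
gripper_force: 0.0
```

{"fn": "step_arm", "kwargs": {
  "targets": "0 0 -10 0;0 0 -40 0;0 0 -80 0;0 0 -110 0;0 0 -110 0;0 0 -110 0"
}}

```text
t: 8.1
tcp_pos: [0.4375, 0.0344, 0.1313]
tool_rot: [0.673, 0.74, 0.001, 0.001]
force: [0.0, -0.1, 0.3]
finger_gap: 0.998
gripper_force: 0.0
```

```bash
python3 pads.py; python3 rim.py .437 .0355 .054; python3 -c "
from h import *;print(shift((.676,-.16,.11)))"
```

```text
8.1 [0.4375 0.0344 0.1313] yaw 95.44524153721765 [ 0.04078445 -0.10287526  0.26621699] 0.9980733808016018 0.0
pad 1 (array([ 0.4508, -0.1167]), 20.6) [318. 359.] shift [-154.1   -1.6  111.4]
pad 2 (array([ 0.4425, -0.0435]), 40.0) [319. 286.] shift [-76.1  -1.  111.3]
pad 3 (array([0.4365, 0.035 ]), 28.0) [319. 203.] shift [  1.3  -0.7 111.3]
pad 4 (array([0.428 , 0.1127]), 40.0) [318. 103.] shift [ 79.9  -1.2 111.2]
8.15 [0.4369 0.0344 0.1304] yaw 95.44
24 (array([0.4525, 0.047 ]), 25.1)
36 (array([0.4365, 0.047 ]), 25.9)
48 (array([0.435 , 0.0515]), 28.6)
60 (array([0.439 , 0.0425]), 26.6)
[-216.3  220.    19.4]
```

{"fn": "step_arm", "kwargs": {
  "targets": "-20 20 0 0;-50 51 0 0;-85 86 0 0;-120 122 0 0;-155 158 0 0;-185 188 0 0;-205 208 0 0;-216 220 0 0;-216 220 0 0;-216 220 0 0"
}}

```text
t: 9.2
tcp_pos: [0.6751, -0.1591, 0.128]
tool_rot: [0.673, 0.74, -0.001, -0.002]
force: [-0.5, 1.2, -0.7]
finger_gap: 0.999
gripper_force: 0.0
```

```bash
python3 rim.py .676 -.16 .04|sed -n '1p;5p'; python3 - <<'E'
from rim import *
print(shift((.676,-.16,.0077)))
for n in('side','top'):
    C=cam(n);im=manip.snapshot(n)
    print(n,rim(im,C,(.437,.0355),.024,.054,.01,.7),rim(im,C,(.437,.0355),.032,.014,.006,.7))
E
```

```text
9.2 [ 0.6751 -0.1591  0.128 ] yaw 95.42
60 (array([ 0.6765, -0.16  ]), 29.3)
[ -1.8   1.5 120.8]
side (array([0.4375, 0.033 ]), 13.5) (array([0.4365, 0.036 ]), 27.7)
top (array([0.4425, 0.047 ]), 8.2) (array([0.4425, 0.042 ]), 7.1)
```

{"fn": "step_arm", "kwargs": {
  "targets": "-1.5 1.5 30 0;-1.5 1.5 65 0;-1.5 1.5 95 0;-1.5 1.5 113 0;-1.5 1.5 121 0;-1.5 1.5 122 0;-1.5 1.5 122 0"
}}

```text
t: 10.05
tcp_pos: [0.6793, -0.1614, 0.0095]
tool_rot: [0.673, 0.74, 0.0, 0.001]
force: [-0.2, -0.1, 0.1]
finger_gap: 0.998
gripper_force: 0.0
```

{"fn": "step_arm", "kwargs": {
  "targets": "0 0 0 0;0 0 0 0;0 0 0 0;0 0 0 0;0 0 0 0;0 0 0 0",
  "gripper": 1,
  "squeeze": 45
}}

```text
t: 10.65
tcp_pos: [0.6789, -0.1616, 0.0102]
tool_rot: [0.673, 0.74, 0.0, 0.001]
force: [-1.8, -0.2, 5.9]
finger_gap: 0.689
gripper_force: 49.7
```

```bash
python3 -c "
from h import *;print(shift((.4292,.1133,.0077)))"
```

```text
[ 297.3 -222.5    2. ]
```

{"fn": "step_arm", "kwargs": {
  "targets": "0 0 -20 0;0 0 -60 0;0 0 -95 0;20 -15 -105 0;55 -41 -105 0;90 -67 -105 0;125 -93 -105 0;160 -119 -105 0;195 -146 -105 0;230 -172 -105 0;260 -195 -105 0;280 -209 -105 0"
}}

```text
t: 11.85
tcp_pos: [0.4405, 0.0995, 0.1134]
tool_rot: [0.672, 0.74, -0.001, -0.001]
force: [-0.4, -0.1, -3.4]
finger_gap: 0.694
gripper_force: 49.8
```

{"fn": "step_arm", "kwargs": {
  "targets": "10 -8 0 0;16 -13 0 0;16 -13 0 0;16 -13 0 0"
}}

```text
t: 12.25
tcp_pos: [0.431, 0.1119, 0.1135]
tool_rot: [0.673, 0.74, 0.001, 0.001]
force: [1.2, 0.1, -3.4]
finger_gap: 0.688
gripper_force: 49.8
```

```bash
python3 -c "
from h import *;s=manip.sense();print(s['force'],s['tcp_pos'],shift((.4292,.1133,.0242)))"
```

```text
[ 1.18071592  0.09847754 -3.44347014] [0.43095321 0.11191184 0.11345895] [ 1.6 -1.8 89.3]
```

{"fn": "step_arm", "kwargs": {
  "targets": "0 -1.5 25 0;0 -1.5 50 0;0 -1.5 70 0;0 -1.5 80 0;0 -1.5 85 0;0 -1.5 87 0;0 -1.5 88 0;0 -1.5 88 0;0 -1.5 88 0"
}}

```text
t: 13.15
tcp_pos: [0.4283, 0.1124, 0.0259]
tool_rot: [0.673, 0.74, 0.0, 0.001]
force: [-1.1, 0.7, -1.3]
finger_gap: 0.685
gripper_force: 49.7
```

{"fn": "step_arm", "kwargs": {
  "targets": "0 0 0.3 0;0 0 0.6 0;0 0 0.9 0;0 0 0.9 0;0 0 0.9 0"
}}

```text
t: 13.65
tcp_pos: [0.4279, 0.1123, 0.0244]
tool_rot: [0.673, 0.74, -0.0, -0.0]
force: [-0.9, 0.0, -2.8]
finger_gap: 0.687
gripper_force: 49.7
```

{"fn": "step_arm", "kwargs": {
  "targets": "0 0 0.3 0;0 0 0.6 0;0 0 0.9 0;0 0 0.9 0;0 0 0.9 0"
}}

```text
t: 14.15
tcp_pos: [0.4278, 0.1124, 0.0241]
tool_rot: [0.673, 0.74, 0.0, 0.0]
force: [-1.3, -0.6, 6.5]
finger_gap: 0.691
gripper_force: 50.6
```

Contact made, so I'm releasing.

{"fn": "step_arm", "kwargs": {
  "targets": "0 0 0 0;0 0 0 0;0 0 0 0;0 0 0 0;0 0 0 0",
  "gripper": 0
}}

```text
t: 14.65
tcp_pos: [0.4279, 0.1123, 0.0234]
tool_rot: [0.673, 0.74, -0.0, -0.0]
force: [-0.1, -0.3, -0.5]
finger_gap: 0.999
gripper_force: 0.0
```

{"fn": "step_arm", "kwargs": {
  "targets": "0 0 -10 0;0 0 -40 0;0 0 -80 0;0 0 -110 0;0 0 -110 0;0 0 -110 0"
}}

```text
t: 15.25
tcp_pos: [0.4281, 0.1123, 0.1345]
tool_rot: [0.673, 0.74, 0.001, 0.001]
force: [-0.2, 0.6, -0.2]
finger_gap: 0.997
gripper_force: 0.0
```

```bash
python3 -c "
from h import *;s=manip.sense();print(s['force'],s['tcp_pos'],shift((.607,.16,.13)))"
```

```text
[-0.1551496   0.57676518 -0.23162274] [0.42812957 0.11234366 0.13453267] [ 30.5 182.6   5. ]
```

{"fn": "step_arm", "kwargs": {
  "targets": "3 20 0 0;10 55 0 0;15 90 0 0;20 125 0 0;25 155 0 0;30 175 0 0;30 182 0 0;30 182 0 0;30 182 0 0;30 182 0 0"
}}

```text
t: 16.25
tcp_pos: [0.6044, 0.1591, 0.133]
tool_rot: [0.673, 0.74, -0.001, -0.001]
force: [-0.5, 0.1, -0.1]
finger_gap: 0.999
gripper_force: 0.0
```

```bash
python3 rim.py .608 .157 .04|head -2; python3 look.py pics/w24.png; python3 - <<'E'
from rim import *
for n in('side','top'):
    C=cam(n);im=manip.snapshot(n)
    cv2.imwrite(f'pics/{n}1.png',im[:,:,::-1])
    print(n,'48',rim(im,C,(.437,.0355),.024,.054,.008,.7),'60',rim(im,C,(.429,.113),.03,.054,.008,.7))
    for q in ['saw_24']:
        for d in manip.mark_of(n,q): print([np.round(ray(C,d['position'],z),3)[:2] for z in(0,.014)])
E
```

```text
16.25 [0.6044 0.1591 0.133 ] yaw 95.43
24 (array([0.6105, 0.16  ]), 31.6)
16.3 [0.6048 0.1592 0.1333] yaw 95.43 0.0011674647583603068
mark [0.6068 0.1642] 0.93 [323. 194.]
mark [0.4283 0.0253] 0.82 [128. 315.]
mark [0.4143 0.1077] 0.57 [106. 235.]
mask 1153 [117. 308.] 0.84
mask 1109 [323. 203.] 0.77
mask 7204 [ 88. 244.] 0.68
side 48 (array([0.4375, 0.0335]), 30.4) 60 (array([0.428 , 0.1125]), 12.5)
[array([0.436, 0.099]), array([0.429, 0.114])]
[array([0.444, 0.019]), array([0.437, 0.036])]
[array([ 0.596, -0.049]), array([ 0.585, -0.031])]
[array([0.619, 0.156]), array([0.607, 0.169])]
top 48 (array([0.4355, 0.0325]), 40.0) 60 (array([0.4295, 0.106 ]), 20.7)
[array([0.601, 0.164]), array([0.599, 0.161])]
[array([ 0.591, -0.048]), array([ 0.589, -0.047])]
[array([0.424, 0.11 ]), array([0.423, 0.108])]
[array([0.441, 0.025]), array([0.441, 0.025])]
```

View pics/w24.png

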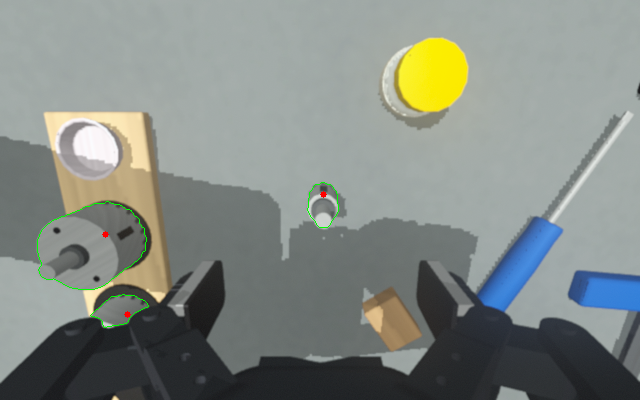

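The wrist view shows saw_24's disc at about (323,203), the 60 saw standing on pad 4 at (92,247), and the wooden scrap at (392,318), clear of the fingers.

```bash
python3 -c "
from rim import *
s=manip.sense();C=cam('wrist',s);im=manip.snapshot('wrist')
print(proj(C,[(.6105,.16,.04),(.607,.162,.04),(.6105,.16,.068),(.6105,.16,0)]),ray(C,(323,205),.04),rim(im,C,(.608,.161),.012,.04,.006,1),rim(im,C,(.608,.161),.0055,.068,.006,1))
print(shift((.608,.161,.0077)))
v=cv2.resize(im[150:260,250:400,::-1],None,fx=4,fy=4,interpolation=2)
for r,z,c in((.012,.04,(0,0,255)),(.0055,.068,(255,0,0)),(.012,0,(0,255,0))):
    a=np.linspace(0,6.28,60);p=proj(C,np.c_[.608+r*np.cos(a),.161+r*np.sin(a),0*a+z]);cv2.polylines(v,[((p-[250,150])*4).astype(int)],True,c,1)
cv2.imwrite('pics/c24.png',v)"
```

```text
[[325.79303867 212.28122813]
 [321.46068428 209.34743138]
 [326.46785406 224.2055699 ]
 [325.0497224  199.14643985]] [0.60783004 0.16551377 0.04      ] (array([0.6105, 0.16  ]), 32.2) (array([0.6065, 0.161 ]), 39.8)
[  1.4   1.9 126. ]
```

View pics/c24.png

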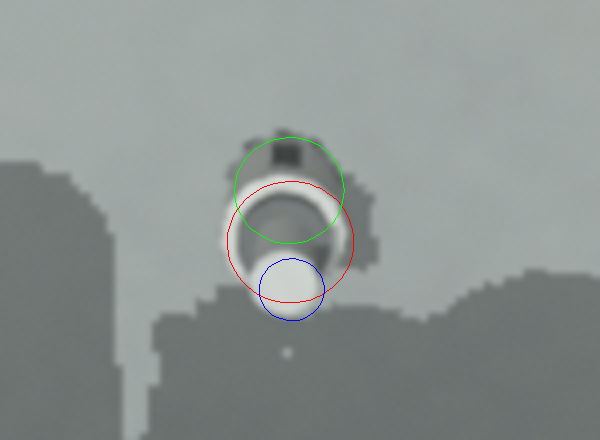

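The crop shows saw_24's rim and shank about 1 mm off my overlay, which puts it at about (0.607, 0.162).

{"fn": "step_arm", "kwargs": {
  "targets": "2.5 1 30 0;2.5 1 65 0;2.5 1 95 0;2.5 1 113 0;2.5 1 122 0;2.5 1 126 0;2.5 1 126 0;2.5 1 126 0"
}}

```text
t: 17.5
tcp_pos: [0.6079, 0.1621, 0.0086]
tool_rot: [0.673, 0.74, 0.001, 0.001]
force: [1.2, 0.5, 1.0]
finger_gap: 1.0
gripper_force: 0.0
```

{"fn": "step_arm", "kwargs": {
  "targets": "0 0 0 0;0 0 0 0;0 0 0 0;0 0 0 0;0 0 0 0;0 0 0 0;0 0 0 0;0 0 0 0;0 0 0 0",
  "gripper": 1,
  "squeeze": 35
}}

```text
t: 18.4
tcp_pos: [0.6071, 0.162, 0.0079]
tool_rot: [0.673, 0.74, 0.0, 0.0]
force: [-0.8, -0.2, 5.6]
finger_gap: 0.269
gripper_force: 34.4
```

```bash
python3 -c "
from h import *;s=manip.sense();print(s['finger_gap'],s['tcp_pos'],shift((.4508,-.1192,.0077)))"
```

```text
0.2686201363742567 [0.60710442 0.1620374  0.00787059] [-2.651e+02 -1.823e+02  1.000e-01]
```

{"fn": "step_arm", "kwargs": {
  "targets": "0 0 -20 0;0 0 -60 0;-15 -10 -95 0;-45 -31 -105 0;-80 -55 -105 0;-115 -79 -105 0;-150 -103 -105 0;-185 -127 -105 0;-220 -151 -105 0;-245 -168 -105 0;-260 -179 -105 0;-265 -182 -105 0"
}}

```text
t: 19.6
tcp_pos: [0.4498, -0.1204, 0.1121]
tool_rot: [0.674, 0.739, -0.0, -0.001]
force: [1.1, 0.3, 0.5]
finger_gap: 0.273
gripper_force: 34.4
```

{"fn": "step_arm", "kwargs": {
  "targets": "0 0 0 0;0 0 0 0"
}}

```text
t: 19.8
tcp_pos: [0.4513, -0.1185, 0.1124]
tool_rot: [0.673, 0.74, 0.0, -0.0]
force: [-0.9, 0.4, -0.5]
finger_gap: 0.265
gripper_force: 34.4
```

```bash
python3 pads.py;python3 -c "
from h import *;s=manip.sense();print(s['finger_gap'],s['force'],s['tcp_pos'],shift((.4508,-.1192,.0217)))"
```

```text
19.8 [ 0.4513 -0.1185  0.1124] yaw 95.46315313264101 [-0.88260208  0.38908102 -0.48868308] 0.2649524484039572 34.44705605506897
pad 1 (array([ 0.4518, -0.1187]), 37.7) [319. 212.] shift [-0.7 -0.5 92.4]
pad 2 (array([ 0.443, -0.043]), 40.0) [320. 106.] shift [77.3  0.1 92.4]
pad 3 (array([0.436, 0.034]), 16.4) [321. -20.] shift [154.6   0.5  92.4]
pad 4 (array([0.4185, 0.1032]), 0.0) [ 320. -177.] shift [ 2.332e+02 -1.000e-01  9.240e+01]
0.27288626613178196 [-0.6250019   0.06312327 -1.424731  ] [ 0.45134985 -0.11824694  0.11239611] [-0.9 -0.7 90.7]
```

{"fn": "step_arm", "kwargs": {
  "targets": "-0.5 0 25 0;-0.5 0 50 0;-0.5 0 70 0;-0.5 0 82 0;-0.5 0 87 0;-0.5 0 89 0;-0.5 0 90 0;-0.5 0 90 0;-0.5 0 90 0"
}}

```text
t: 20.75
tcp_pos: [0.4514, -0.1197, 0.0231]
tool_rot: [0.673, 0.74, 0.0, 0.001]
force: [-0.2, 0.2, -0.4]
finger_gap: 0.269
gripper_force: 34.5
```

{"fn": "step_arm", "kwargs": {
  "targets": "0 0 0.3 0;0 0 0.6 0;0 0 0.9 0;0 0 0.9 0;0 0 0.9 0"
}}

```text
t: 21.25
tcp_pos: [0.451, -0.1196, 0.0218]
tool_rot: [0.673, 0.74, 0.0, 0.0]
force: [-0.7, -0.3, 3.0]
finger_gap: 0.265
gripper_force: 34.6
```

{"fn": "step_arm", "kwargs": {
  "targets": "0 0 0 0;0 0 0 0;0 0 0 0;0 0 0 0;0 0 0 0;0 0 0 0",
  "gripper": 0
}}

```text
t: 21.85
tcp_pos: [0.4509, -0.1195, 0.0216]
tool_rot: [0.673, 0.74, -0.0, -0.0]
force: [-0.9, 0.5, 0.8]
finger_gap: 1.001
gripper_force: 0.0
```

{"fn": "step_arm", "kwargs": {
  "targets": "0 0 -10 0;0 0 -40 0;0 0 -80 0;0 0 -110 0;0 0 -110 0;0 0 -110 0"
}}

```text
t: 22.45
tcp_pos: [0.4512, -0.1196, 0.1327]
tool_rot: [0.673, 0.74, 0.0, 0.001]
force: [0.4, -0.3, -0.0]
finger_gap: 1.002
gripper_force: 0.0
```

```bash
python3 -c "
from h import *;s=manip.sense();print(s['force'],s['tcp_pos'],shift((.593,-.044,.13)))"
```

```text
[ 0.38137845 -0.25989413 -0.01804487] [ 0.45119631 -0.11961701  0.13267773] [ 61.8 148.3   2.9]
```

{"fn": "step_arm", "kwargs": {
  "targets": "8 20 0 0;22 55 0 0;36 90 0 0;50 120 0 0;59 140 0 0;62 148 0 0;62 148 0 0;62 148 0 0;62 148 0 0"
}}

```text
t: 23.35
tcp_pos: [0.5908, -0.0443, 0.1311]
tool_rot: [0.673, 0.74, -0.001, -0.001]
force: [-0.3, -0.8, 0.1]
finger_gap: 1.0
gripper_force: 0.0
```

```bash
python3 -c "
from rim import *
s=manip.sense();C=cam('wrist',s);im=manip.snapshot('wrist')
g=(.593,-.044);c,q=rim(im,C,g,.018,.04,.008,1);print(s['tcp_pos'],c,q,rim(im,C,g,.0055,.068,.008,1),shift((*c,.0077)))
v=im[100:400,100:540,::-1].copy()
for r,z,k in((.018,.04,(0,0,255)),(.0055,.068,(255,0,0)),(.018,0,(0,255,0))):
    a=np.linspace(0,6.28,60);p=proj(C,np.c_[c[0]+r*np.cos(a),c[1]+r*np.sin(a),0*a+z]);cv2.polylines(v,[(p-[100,100]).astype(int)],True,k,1)
cv2.imwrite('pics/c36.png',v)"
```

```text
[ 0.59081986 -0.04427556  0.13112539] [ 0.594 -0.043] 34.2 (array([ 0.593 , -0.0445]), 25.9) [  1.    3.2 123.7]
```

View pics/c36.png

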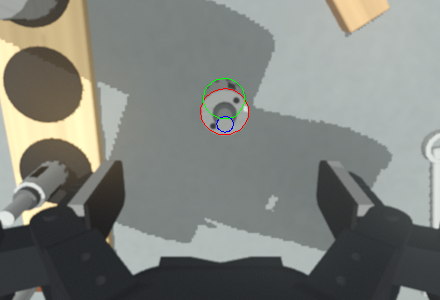

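The crop shows the fitted rim sitting on saw_36 at about (325,211) in the full image. Saw_24 stands on pad 1 at lower left.

{"fn": "step_arm", "kwargs": {
  "targets": "0.5 1 30 0;0.5 1 65 0;0.5 1 95 0;0.5 1 113 0;0.5 1 121 0;0.5 1 124 0;0.5 1 124 0;0.5 1 124 0"
}}

```text
t: 24.2
tcp_pos: [0.5942, -0.0435, 0.0088]
tool_rot: [0.673, 0.74, 0.0, 0.001]
force: [0.2, -0.3, -1.0]
finger_gap: 0.998
gripper_force: 0.0
```

{"fn": "step_arm", "kwargs": {
  "targets": "0 0 0 0;0 0 0 0;0 0 0 0;0 0 0 0;0 0 0 0;0 0 0 0;0 0 0 0;0 0 0 0",
  "gripper": 1,
  "squeeze": 38
}}

```text
t: 25.0
tcp_pos: [0.5936, -0.0432, 0.0082]
tool_rot: [0.673, 0.74, 0.0, 0.0]
force: [-0.9, 0.5, 5.8]
finger_gap: 0.41
gripper_force: 38.0
```

```bash
python3 -c "
from h import *;s=manip.sense();print(s['finger_gap'],s['tcp_pos'],shift((.4436,-.042,.0077)))"
```

```text
0.4097021323550402 [ 0.59358741 -0.04322769  0.0081891 ] [  15.5 -149.2    0.4]
```

{"fn": "step_arm", "kwargs": {
  "targets": "0 0 -20 0;0 0 -60 0;0 -10 -95 0;3 -35 -105 0;7 -70 -105 0;11 -105 -105 0;14 -130 -105 0;15 -145 -105 0;15 -149 -105 0;15 -149 -105 0;15 -149 -105 0"
}}

```text
t: 26.1
tcp_pos: [0.4452, -0.0428, 0.1126]
tool_rot: [0.673, 0.74, 0.0, 0.001]
force: [0.2, -0.2, -1.4]
finger_gap: 0.41
gripper_force: 38.2
```

```bash
python3 pads.py;python3 -c "
from h import *;s=manip.sense();print(s['finger_gap'],s['force'],s['tcp_pos'],shift((.4436,-.042,.0222)))"
```

```text
26.1 [ 0.4452 -0.0428  0.1126] yaw 95.43101067456412 [ 0.15024277 -0.19819298 -1.43931183] 0.4103327447143981 38.20811212062836
pad 1 (array([ 0.4448, -0.1267]), 21.8) [318. 298.] shift [-76.5  -1.8  92.7]
pad 2 (array([ 0.444, -0.04 ]), 32.7) [318. 209.] shift [ 1.5 -1.2 92.6]
pad 3 (array([0.4365, 0.0355]), 40.0) [319. 104.] shift [78.8 -0.9 92.6]
pad 4 (array([0.4285, 0.1117]), 15.6) [318. -25.] shift [157.4  -1.5  92.5]
0.41107691070278607 [-0.23899948 -0.04694281 -1.74625647] [ 0.44521187 -0.04283097  0.11262698] [ 1.1 -1.7 90.4]
```

{"fn": "step_arm", "kwargs": {
  "targets": "1 -1 25 0;1 -1 50 0;1 -1 70 0;1 -1 82 0;1 -1 87 0;1 -1 89 0;1 -1 90 0;1 -1 90 0;1 -1 90 0"
}}

```text
t: 27.05
tcp_pos: [0.4429, -0.0416, 0.0232]
tool_rot: [0.673, 0.74, 0.0, 0.001]
force: [0.2, -0.2, -1.6]
finger_gap: 0.412
gripper_force: 38.2
```

{"fn": "step_arm", "kwargs": {
  "targets": "0 0 0.3 0;0 0 0.6 0;0 0 0.9 0;0 0 0.9 0;0 0 0.9 0"
}}

```text
t: 27.55
tcp_pos: [0.4427, -0.0415, 0.0221]
tool_rot: [0.673, 0.74, 0.0, 0.0]
force: [-0.9, 0.0, 5.3]
finger_gap: 0.414
gripper_force: 38.7
```

{"fn": "step_arm", "kwargs": {
  "targets": "0 0 0 0;0 0 0 0;0 0 0 0;0 0 0 0;0 0 0 0;0 0 0 0",
  "gripper": 0
}}

```text
t: 28.15
tcp_pos: [0.4425, -0.0415, 0.0217]
tool_rot: [0.673, 0.74, -0.0, -0.0]
force: [0.3, 0.1, -0.1]
finger_gap: 1.002
gripper_force: 0.0
```

{"fn": "step_arm", "kwargs": {
  "targets": "0 0 -10 0;0 0 -40 0;0 0 -80 0;0 0 -110 0;0 30 -150 0;0 70 -150 0;0 110 -150 0;0 150 -150 0;0 180 -150 0;0 180 -150 0"
}}

```text
t: 29.15
tcp_pos: [0.6258, -0.0244, 0.1727]
tool_rot: [0.672, 0.74, 0.002, 0.002]
force: [0.5, -0.8, 0.3]
finger_gap: 0.999
gripper_force: 0.0
```

```bash
python3 - <<'E'
from rim import *
G={24:(.4513,-.119),36:(.4438,-.0415),48:(.4368,.0352),60:(.429,.113)}
I=[]
for n in('side','top','wrist'):
    s=manip.sense();C=cam(n,s);im=manip.snapshot(n);v=im[:,:,::-1].copy()
    for D,g in G.items():
        if n!='wrist': print(n,D,rim(im,C,g,D/2000,.054,.007,.7),'shank',rim(im,C,g,.0055,.082,.009,.7))
        for r,z,k in((D/2000,.054,(0,0,255)),(.032,.014,(0,255,0))):
            a=np.linspace(0,6.28,60);p=proj(C,np.c_[g[0]+r*np.cos(a),g[1]+r*np.sin(a),0*a+z])
            if n=='side': cv2.polylines(v,[(p*1).astype(int)],True,k,1)
    if n=='top': v=v[180:320,200:480]
    if n=='side':v=v[130:310,280:480]
    I.append(v)
h=400;cv2.imwrite('pics/fin.png',np.vstack([cv2.resize(I[0],(300,270)),cv2.resize(I[1],(300,150))]));
E
```

```text
side 24 (array([ 0.4528, -0.125 ]), 23.9) shank (array([ 0.4498, -0.119 ]), 27.9)
side 36 (array([ 0.4438, -0.04  ]), 20.6) shank (array([ 0.4438, -0.052 ]), 26.3)
side 48 (array([0.4413, 0.0297]), 11.7) shank (array([0.4383, 0.0247]), 35.5)
side 60 (array([0.4285, 0.1135]), 22.6) shank (array([0.428 , 0.1145]), 32.9)
top 24 (array([ 0.4508, -0.12  ]), 40.0) shank (array([ 0.4518, -0.119 ]), 39.9)
top 36 (array([ 0.4368, -0.05  ]), 13.0) shank (array([ 0.4453, -0.05  ]), 6.0)
top 48 (array([0.4333, 0.0427]), 1.0) shank (array([0.4423, 0.0312]), 1.0)
top 60 (array([0.4295, 0.1165]), 0.8) shank (array([0.4225, 0.1105]), 1.1)
```

View pics/fin.png

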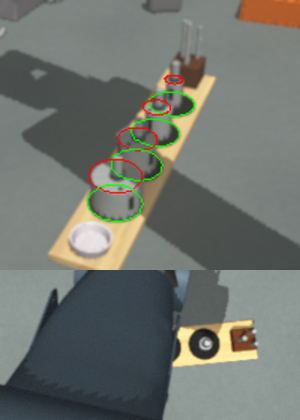

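The final picture shows all four saws upright and centred on their pads, in order of size from the drill block. The top view is partly hidden by the arm.

```bash
python3 -c "
from station import manip;print(manip.sign_off())"
```

```text
the job is handed in; nothing more can be done
None
```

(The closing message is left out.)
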